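Snug the adjustable wrench on the valve's nut and turn it to the stop

ROBOT

A 6-joint arm with a two-finger parallel gripper is mounted at the origin on the work surface. World frame = base frame: x ahead of the robot, y to its left, z up, the work surface at z = 0. Lengths are in m, angles in rad, forces in N, time in s.
With the tool pointing down it reaches from about 0.325 to 0.9 m from the base axis. Payload 6.1 kg.
Tool frame: the origin (TCP) lies on the centre line of the jaws, within the pads' length; the fingertips stand 25 mm ahead of it and the grasp point (between the pads) lies 6 mm ahead of it; z points along the fingers, y is the line along which they close (so a half turn about z gives the same grasp; the last joint's range is limited). The gripper opens to 85 mm and grips with 20 to 120 N. Pads are 22 mm wide; open, the fingers measure 114 mm over their backs; the gripper's body (76 mm by 85 mm) begins 54 mm behind the grasp point. The pads swing forward as they close: fully open they stand 13 mm farther back than shut.
Start: joints at [-1.429, 0.22, 1.526, -0, 1.395, -0.126], TCP at [0.165, -0.603, 0.256] pointing down, gripper open.
Joint ranges: [-2.98, 2.98], [-0.91, 2.08], [0.09, 2.57], [-1.24, 4.39], [0.2, 2.65], [-2.68, 2.68]. Speed limits (rad/s): [2.57, 2.57, 3.01, 3.14, 3.14, 3.14].

INTERFACE

Orientations are given as a unit quaternion [w, x, y, z].
In Python, from workcell import read_state, snapshot, sign_off gives the robot as it stands.
- The arm moves only by the tool servo_tool, never from a script. Its argument "targets" is a list that holds one entry, the list of rows, each a list of 4 numbers: the shift along the tool's x, y, z in cm, then the turn about the tool's z in degrees. A call has exactly 5 rows; each row is the pose to reach, as a shift and turn from the pose commanded when the call began, along the tool's axes at that moment; what a row does not reach only later rows make up. A row lasts 1/10 s, in which the tool goes at most 50 mm and 8.59 degrees, less where a joint would pass 70% of its speed; a pose out of reach is approached as far as the arm can. A call with a gripper value outside its range is refused whole. "claw" is the finger opening in cm, from 0 to 8.54, set as the call begins (left out, the last holds). The fingers move at their own pace and stop on an object; the grip force is fixed at half the most. Time passes only in rows, so rows that repeat a pose let the fingers close, or fill a call up. It gives the time, the measured TCP pose, the force, the opening and the grip force at its end, in the units of the state.
- read_state(): the state, without advancing time (a new reading comes with each control period).
- snapshot(name): name is "scene" or "top" or "wrist"; returns a dict with "color" (480x640x3 uint8, red, green, blue), "z_map" (480x640 float32, m along the optical axis (not along the pixel's ray), 0 where there is no reading), "mtx" (3x3 intrinsics, pixels), "xyz" and "attitude" of the camera in the world; the wrist camera has in their place "mount" (4x4, takes a point from camera to tool coordinates, whose origin is the TCP and whose axes are the flange's). Camera axes: x right, y up, looking along -z (the intrinsics and any distortion apply to the point x, -y, -z); pixel columns grow to the right and rows downward; lengths in m; the calibration is good to about 2 mm. A picture is of the moment at which its call begins: read the wrist's pose just before it.
- sign_off(): hands the job in; it is judged then, once.
The state is a dict: "time_s": time; "joints": joint angles; "qd": joint speeds; "joint_efforts": joint torques, N m; "eef_pos": TCP position; "eef_rot": TCP orientation; "force": force on the tool from outside, world axes, zero at the start; "wrist_torque": the same for the moment, N m; "finger_gap": finger opening in m; "grasp_force": force on a finger pad.
Only numpy, scipy, OpenCV 4.12 (cv2) and the standard library are available. Lean on these libraries where they do the work, as an engineer would, in place of code of your own. Each camera call takes 0.05 s, during which the arm holds its last target. There are 200 camera calls.

TASK

The blue-handled adjustable wrench already sits on the brass nut of the valve body in the blue fixture, but its jaw is too wide. Roll the wrench's brass worm from above, its top towards the nut, until the jaw is snug on the nut; only then swing the handle clockwise (seen from above) until it rests against the orange stop post. Leave the red-handled wrench, the loose brown valve bodies and the gauge where they are.

Things in the scene. Friction and masses are not known exactly. Their poses are not given: they have to be found in the camera images.
- worm_top (a point): Highest point of the brass worm of the blue-handled wrench: a dark-ribbed roller 25 mm across, 22 mm long, in the head's window 48 mm from the nut's axis towards the handle, 90 mm above the table, 5.5 mm above the head's face and 4.5 mm above the nut's top. x axis along the handle away from the nut, y along the roller, z up. The wrench with its nut gives up to 3.5 mm down on a spring (3 N at first, 12 N at the bottom).
- worm (a joint): Roll of the worm, rad, growing as its top rolls towards the nut, 1 rad closing the jaw by 8 mm; 0 when snug. It turns by friction: lower closed fingertips on it, centred 10 mm to its handle side, until they press with 5 to 12 N, and drag them straight 26 mm towards the nut (12.5 mm a rad; nothing else is in the way). Once the jaw is snug they just slip. Several strokes are allowed.
- jaw (a joint): Gap between the moving jaw and the nut, m: 0 snug on the nut (hard end), 0.006 to 0.011 at the start, 0.012 fully open. The dark steel jaw slides sideways, square to the handle, driven by the worm; it keeps its place when left.
- nut (a point): Centre of the top of the brass hexagon nut, 27 mm across flats, 86 mm above the table; wrench and nut turn about the upright axis through it. Axes as worm_top. It stands on a brown valve body on a blue base plate 150 mm square, 12 mm thick, fixed to the table.
- handle (a point): Point on the upper face of the blue handle, on its centre line, 170 mm from the nut's axis, 85 mm above the table. The handle is 26 mm wide, 14 mm thick, blue from 115 to 240 mm from the nut's axis, level, with free air below it. x axis along the handle away from the nut, z up.
- wrench (a joint): Angle of the wrench, rad, growing clockwise seen from above: 0 to 0.2 at the start, 0.75 against the stop, an orange post 14 mm in diameter and 96 mm high on the base plate, 100 mm from the nut's axis. Stiff: about 4 N of push at the handle point, and it stays where it is left.
- spare_wrench: Red-handled adjustable wrench lying loose on the table, 265 mm long, not to be used. Origin under the middle of its length, x axis along the handle.
- valve_a: Loose brown valve body standing upright, 54 mm in diameter, 70 mm high, with a side spout 42 mm long; a bystander. Origin under its centre.
- valve_b: Another loose brown valve body like valve_a; a bystander.
- ring_gauge: Loose gauge: an aluminium disc 48 mm in diameter with a green handle, 72 mm high; a bystander. Origin under its centre.
- valve_c: Another loose brown valve body like valve_a; a bystander.

How it is judged:
On the way, in this order (a step that is already met when the one before it is completed fails the run):
1. the jaw is closed on the nut by the worm, the gap under 2 mm, with the wrench still about where it was (value of joint jaw below 0.002 m and distance of handle from where it was at the start of the episode below 0.04 m), for 0.2 s.
2. the handle is swung clockwise to the stop post, within 0.1 rad (value of joint wrench above 0.65 rad and value of joint jaw below 0.002 m), for 0.2 s.
At the end, for the whole second after the job is handed in: The jaw is snug on the nut (gap under 2 mm) and the handle rests at the orange stop post (within 0.1 rad), at rest (all of step 2 and velocity of joint wrench below 0.05 rad/s); the robot touches nothing.
It fails at once if the wrench is swung more than 40 mm at the handle while the jaw is still loose on the nut (gap over 2.5 mm) (distance of handle from where it was at the start of the episode above 0.04 m and value of joint jaw above 0.0025 m).
It fails at once if the red-handled wrench, a loose brown valve body or the gauge is moved more than 30 mm (distance of any of spare_wrench, valve_a, valve_b, ring_gauge, valve_c from where it was at the start of the episode above 0.03 m).
It also fails if it takes over 48 s, if anything falls off the work surface, if the arm or the gripper's body presses on something with over 40 N, if the wrist force passes 120 N, or if a joint passes its speed limit or range.

## Working session

There is one attempt and no reset: what is moved stays moved. The work goes in short steps, Python scripts to look and compute and a tool call to move; the robot and the scene stay as the last step left them, time stands still between calls to the robot, and variables do not carry over. Pictures are saved under pics/ and viewed, at most 10 in all, crops included, and the job is handed in when it is done.

Besides the shell and the picture viewer there is one more tool, called after "Emit:" as name(argument=value, ...), one argument or row to a line, values as JSON. servo_tool: Moves the arm, as the interface text tells. Its arguments: {"type":"object","properties":{"targets":{"type":"array","items":{"type":"array","items":{"type":"array","items":{"type":"number"}}}},"claw":{"type":"number"}},"required":["targets"]}

```bash
mkdir -p pics; cat > h.py <<'E'
import numpy as np, cv2
from workcell import read_state, snapshot
from scipy.spatial.transform import Rotation as R
def rot(q): return R.from_quat([q[1],q[2],q[3],q[0]]).as_matrix()
def cam(name):
    s=read_state(); d=snapshot(name)
    if 'mount' in d:
        T=np.eye(4);T[:3,:3]=rot(s['eef_rot']);T[:3,3]=s['eef_pos'];T=T@np.array(d['mount'])
    else:
        T=np.eye(4);a=np.array(d['attitude']);T[:3,:3]=a if a.shape==(3,3) else rot(a);T[:3,3]=d['xyz']
    return d,T
def onplane(d,T,uv,z):
    K=np.array(d['mtx']);p=np.linalg.inv(K)@np.array([uv[0],uv[1],1.])
    r=T[:3,:3]@(p*[1,-1,-1]); return T[:3,3]+r*(z-T[2,3])/r[2]
def cloud(d,T):
    v,u=np.mgrid[:480,:640];K=np.array(d['mtx']);z=d['z_map']
    P=np.stack([(u-K[0,2])/K[0,0]*z,-(v-K[1,2])/K[1,1]*z,-z],-1)
    return P@T[:3,:3].T+T[:3,3]
def save(d,n): cv2.imwrite(f'pics/{n}.png',d['color'][:,:,::-1])
E
python3 - <<'E'
from h import *
d,T=cam('top');save(d,'top1');print({k:(v if np.size(v)<20 else np.shape(v)) for k,v in d.items()})
s=read_state();print(s)
hsv=cv2.cvtColor(d['color'],cv2.COLOR_RGB2HSV);P=cloud(d,T)
m=cv2.inRange(hsv,(95,90,40),(130,255,255))
m2=(m>0)&(abs(P[...,2]-.085)<.008)
p=P[m2];print(len(p),p.mean(0))
print(np.linalg.svd(p[:,:2]-p[:,:2].mean(0),full_matrices=False)[2][0],p.min(0),p.max(0))
E
```

```text
{'color': (480, 640, 3), 'z_map': (480, 640), 'mtx': array([[494.63997462,   0.        , 321.9938457 ],
       [  0.        , 494.63997462, 242.39465911],
       [  0.        ,   0.        ,   1.        ]]), 'xyz': array([ 0.42693107, -0.04600478,  1.31646968]), 'attitude': array([-0.69952986, -0.03878098,  0.02910801,  0.71295634])}
{'time_s': 0.05, 'joints': array([-1.42909079e+00,  2.21219715e-01,  1.52759534e+00, -2.95281566e-05,
        1.39468763e+00, -1.26101847e-01]), 'qd': array([-0.00150269, -0.00095411, -0.00079676,  0.00075919,  0.00020708,
       -0.00157498]), 'joint_efforts': array([ 1.48350709e-04, -4.98613751e+01, -3.90874994e+01, -2.19169933e-04,
        6.23928048e-03, -8.75519390e-06]), 'eef_pos': array([ 0.16529473, -0.60217963,  0.25521151]), 'eef_rot': array([-9.54872595e-04,  9.91047489e-01,  1.33506416e-01, -2.19836074e-05]), 'force': array([-1.039247  ,  0.34449793,  0.04798195]), 'wrist_torque': array([-0.00473564, -0.00877322,  0.02074613]), 'grasp_force': 0.0, 'finger_gap': 0.08534356228888282}
714 [ 0.5434861  -0.19194305  0.08529987]
[-0.35725197  0.93400804] [ 0.44594002 -0.73156419  0.07704667] [0.798096   0.06085597 0.09299933]
```

View pics/top1.png

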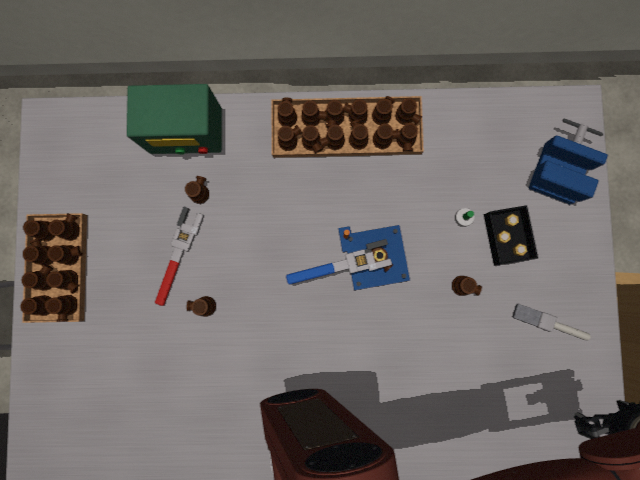

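The top view shows the blue handle from (287,278) to (335,266), the worm window at about (361,260), the nut at (380,256) and the orange post at (347,233). The bystanders are well clear of these.

```bash
python3 - <<'E'
from h import *
d,T=cam('top');hsv=cv2.cvtColor(d['color'],cv2.COLOR_RGB2HSV)
m=cv2.inRange(hsv,(95,90,40),(130,255,255));m[:,336:]=0;m[:255]=0;m[290:]=0;m[:,:280]=0
v,u=np.nonzero(m);p=np.array([onplane(d,T,(a,b),.083) for a,b in zip(u,v)])
c=p.mean(0);ax=np.linalg.svd(p[:,:2]-c[:2],full_matrices=False)[2][0]
n=onplane(d,T,(380,256),.086);w=onplane(d,T,(361,260),.09)
ax*=np.sign((c-n)[:2]@ax);print('blue',c,ax,(p[:,:2]-c[:2])@ax@np.eye(1) if 0 else np.ptp((p[:,:2]-c[:2])@ax))
print('nut',n,'worm',w,'post',onplane(d,T,(347,232),.096))
print('nut from handle',c[:2]-ax*.1775,'worm from handle',c[:2]-ax*.1295)
s=read_state();M=rot(s['eef_rot']);print(M)
d,_=cam('wrist');print(d['mount'],d['mtx'])
t=np.r_[w[:2],.25]-s['eef_pos'];print('tool shift to worm z .25',M.T@t*100)
print('ang ax',np.degrees(np.arctan2(ax[1],ax[0])),'toolx',np.degrees(np.arctan2(M[1,0],M[0,0])))
E
```

```text
blue [0.46907033 0.00131871 0.083     ] [-0.23482338  0.97203805] 0.12026082564267437
nut [ 0.50878838 -0.1739534   0.086     ] worm [ 0.49949539 -0.12621067  0.09      ] post [ 0.56936993 -0.09290872  0.096     ]
nut from handle [ 0.51075148 -0.17121805] worm from handle [ 0.49947996 -0.12456022]
[[ 9.64356128e-01  2.64607644e-01 -2.31139307e-04]
 [ 2.64607635e-01 -9.64354566e-01  1.75200769e-03]
 [ 2.40694380e-04 -1.75072058e-03 -9.99998439e-01]]
[[-1.56102085e-04  9.54225703e-01  2.99087417e-01  7.62332516e-02]
 [ 9.99999953e-01  2.27314911e-04 -2.03310636e-04 -1.25326963e-04]
 [-2.61991265e-04  2.99087372e-01 -9.54225694e-01 -1.17879439e-01]
 [ 0.00000000e+00  0.00000000e+00  0.00000000e+00  1.00000000e+00]] [[420.5967685    0.         318.87371095]
 [  0.         420.5967685  240.43023602]
 [  0.           0.           1.        ]]
tool shift to worm z .25 [ 44.82409588 -37.0603492    0.60542579]
ang ax 103.58121184669542 toolx 15.343640177549052
```

Emit:
servo_tool(
  targets=[
    [[3.8,-3.1,0,0],[7.6,-6.2,0,0],[11.4,-9.3,0,0],[15.2,-12.4,0,0],[19,-15.5,0,0]],
  ],
  claw=0,
)

```text
time_s: 0.65
eef_pos: [0.3082, -0.4011, 0.256]
eef_rot: [-0.0, 0.991, 0.133, 0.0]
force: [1.1, -0.1, 1.4]
finger_gap: 0.0125
grasp_force: 0.0
```

Emit:
servo_tool(
  targets=[
    [[3.8,-3.1,0,0],[7.6,-6.2,0,0],[11.4,-9.3,0,0],[15.2,-12.4,0,0],[19,-15.5,0,0]],
  ],
)

```text
time_s: 1.15
eef_pos: [0.4505, -0.2013, 0.2563]
eef_rot: [0.0, 0.991, 0.133, 0.0]
force: [0.5, -0.4, 0.2]
finger_gap: -0.0001
grasp_force: 0.0
```

Emit:
servo_tool(
  targets=[
    [[3.4,-3,1,0.5],[6.8,-6.1,3,1],[6.8,-6.1,5,1.7],[6.8,-6.1,5,1.7],[6.8,-6.1,5,1.7]],
  ],
)

```text
time_s: 1.65
eef_pos: [0.4988, -0.1265, 0.2061]
eef_rot: [-0.0, 0.993, 0.119, -0.001]
force: [-0.2, 0.4, -0.1]
finger_gap: 0.0
grasp_force: 0.0
```

```bash
python3 - <<'E'
from h import *
s=read_state();print(s['time_s'],s['eef_pos'],s['force'],s['finger_gap'])
d,T=cam('wrist');save(d,'w1')
K=d['mtx']
for q in ([.4995,-.126,.09],[.5098,-.1725,.086],[.469,.0013,.085]):
    c=T[:3,:3].T@(np.array(q)-T[:3,3]);c=c*[1,-1,-1];print((K@c/c[2])[:2])
E
```

```text
1.65 [ 0.49881322 -0.12645981  0.20613624] [-0.17019995  0.37644386 -0.09384582] 3.4348930835496936e-05
[318.62265767 243.63861224]
[398.7652125  243.12881197]
[ 98.85135875 240.36977605]
```

View pics/w1.png

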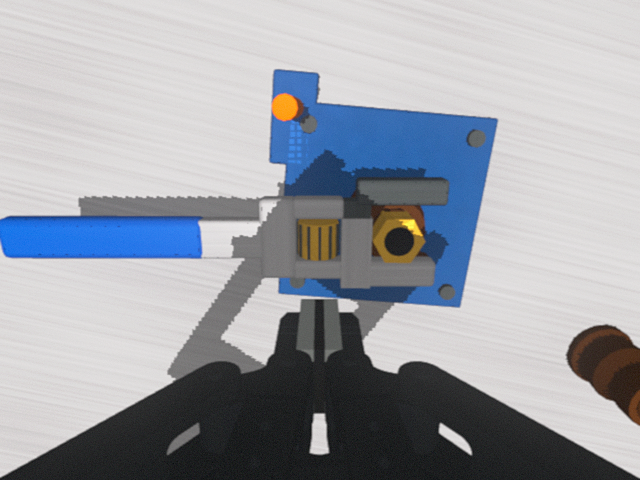

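The wrist view puts the worm at (319,240), the nut at (399,240), and the handle level at row 237. That places the worm about 2.5 mm in +x from the TCP. I'll approach from the handle side and descend.

Emit:
servo_tool(
  targets=[
    [[0.25,-1.0,3,0],[0.25,-1.0,6,0],[0.25,-1.0,8,0],[0.25,-1.0,8.7,0],[0.25,-1.0,8.7,0]],
  ],
)

```text
time_s: 2.2
eef_pos: [0.4991, -0.117, 0.1195]
eef_rot: [-0.0, 0.993, 0.118, -0.0]
force: [-0.4, -0.1, -0.1]
finger_gap: 0.0
grasp_force: 0.0
```

Emit:
servo_tool(
  targets=[
    [[0,0,0.2,0],[0,0,0.4,0],[0,0,0.5,0],[0,0,0.5,0],[0,0,0.5,0]],
  ],
)

```text
time_s: 2.7
eef_pos: [0.4995, -0.1161, 0.1146]
eef_rot: [0.0, 0.993, 0.119, 0.0]
force: [-0.2, -0.1, -0.3]
finger_gap: 0.0001
grasp_force: 0.0
```

Emit:
servo_tool(
  targets=[
    [[0,0,0.1,0],[0,0,0.1,0],[0,0,0.2,0],[0,0,0.2,0],[0,0,0.2,0]],
  ],
)

```text
time_s: 3.2
eef_pos: [0.4996, -0.1161, 0.1127]
eef_rot: [0.0, 0.993, 0.119, 0.0]
force: [-0.3, 1.0, 5.1]
finger_gap: 0.0
grasp_force: 2.6
```

Contact at 5 N. I'll go slightly deeper, then stroke.

Emit:
servo_tool(
  targets=[
    [[0,0,0.1,0],[0,0.4,0.1,0],[0,0.8,0.1,0],[0,1.2,0.1,0],[0,1.5,0.1,0]],
  ],
)

```text
time_s: 3.7
eef_pos: [0.5031, -0.1302, 0.1119]
eef_rot: [-0.001, 0.993, 0.119, 0.0]
force: [-0.6, 4.8, 7.8]
finger_gap: -0.0002
grasp_force: 4.0
```

Emit:
servo_tool(
  targets=[
    [[0,0.3,0,0],[0,0.6,0,0],[0,0.8,0,0],[0,1.0,0,0],[0,1.1,0,0]],
  ],
)

```text
time_s: 4.2
eef_pos: [0.505, -0.1414, 0.1107]
eef_rot: [-0.0, 0.993, 0.119, -0.0]
force: [-0.1, 0.3, 0.1]
finger_gap: 0.0002
grasp_force: 0.0
```

Emit:
servo_tool(
  targets=[
    [[0,0,-1,0],[0,0,-3,0],[0,-1,-6,0],[-0.3,-1.6,-9,0],[-0.3,-1.6,-9,0]],
  ],
)

```text
time_s: 4.7
eef_pos: [0.501, -0.1269, 0.2066]
eef_rot: [0.002, 0.993, 0.119, 0.004]
force: [0.1, -0.9, -0.3]
finger_gap: -0.0005
grasp_force: 0.0
```

```bash
python3 - <<'E'
from h import *
s=read_state();print(s['time_s'],s['eef_pos'],s['force'])
d,T=cam('wrist');save(d,'w2')
E
```

```text
4.7 [ 0.50103325 -0.12694899  0.20664025] [ 0.08707679 -0.90981891 -0.26117228]
```

View pics/w2.png

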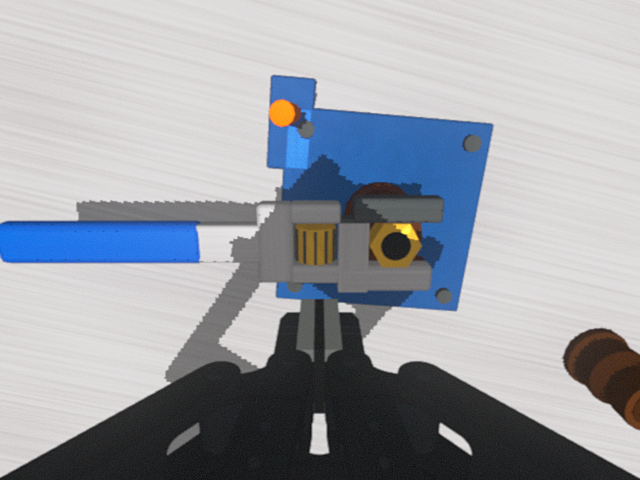

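The moving jaw's lower edge is now at about row 222, against the nut's top edge at about row 221, so it looks snug. I'll do a second stroke to confirm.

Emit:
servo_tool(
  targets=[
    [[0.1,-1.0,4,0],[0.1,-1.0,8,0],[0.1,-1.0,9,0],[0.1,-1.0,9.3,0],[0.1,-1.0,9.5,0]],
  ],
)

```text
time_s: 5.25
eef_pos: [0.4957, -0.1147, 0.1067]
eef_rot: [-0.003, 0.993, 0.119, -0.003]
force: [-10.7, 9.9, 19.1]
finger_gap: -0.0003
grasp_force: 11.6
```

Emit:
servo_tool(
  targets=[
    [[0,0,0,0],[0,0.4,0,0],[0,0.8,0,0],[0,1.2,0,0],[0,1.5,0,0]],
  ],
)

```text
time_s: 5.75
eef_pos: [0.4963, -0.1195, 0.1064]
eef_rot: [-0.013, 0.993, 0.118, -0.005]
force: [-18.8, 55.3, 36.9]
finger_gap: 0.0003
grasp_force: 24.9
```

Emit:
servo_tool(
  targets=[
    [[0,0.3,0,0],[0,0.5,0,0],[0,0.5,-1,0],[0,0,-4,0],[0,0,-8,0]],
  ],
)

```text
time_s: 6.25
eef_pos: [0.499, -0.1303, 0.1854]
eef_rot: [-0.001, 0.993, 0.119, -0.003]
force: [0.8, 0.2, -0.1]
finger_gap: 0.0002
grasp_force: 0.0
```

```bash
python3 - <<'E'
from h import *
s=read_state();print(s['time_s'],s['eef_pos'],s['force'])
d,T=cam('wrist');cv2.imwrite('pics/w3.png',cv2.resize(d['color'][150:330,230:470,::-1],None,fx=3,fy=3))
hsv=cv2.cvtColor(d['color'],cv2.COLOR_RGB2HSV);m=cv2.inRange(hsv,(100,120,60),(125,255,255))
P=cloud(d,T);m=(m>0)&(abs(P[...,2]-.085)<.01)
v,u=np.nonzero(m);p=np.array([onplane(d,T,(a,b),.085) for a,b in zip(u[::9],v[::9])])
n=np.median(p,0);print(n,np.ptp(p,0))
E
```

```text
6.25 [ 0.49902475 -0.13025272  0.18538873] [ 0.82717327  0.23468808 -0.07567311]
[ 0.47389762 -0.00851109  0.085     ] [9.40180770e-02 2.14593659e-01 5.55111512e-17]
```

View pics/w3.png

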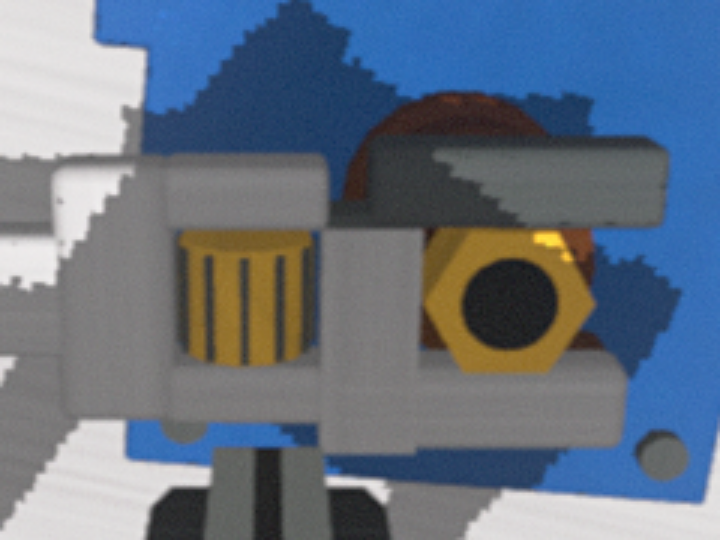

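The crop shows the dark moving jaw flush on the nut's upper flat, at crop row 228, so it is snug. Next I'll lift clear, go to the near side of the handle, and push it round.

Emit:
servo_tool(
  targets=[
    [[-1.5,-4,0,0],[-3,-8,0,0],[-4.3,-12.6,0,0],[-4.3,-12.6,1,0],[-4.3,-12.6,3,0]],
  ],
)

```text
time_s: 6.8
eef_pos: [0.4306, -0.0185, 0.158]
eef_rot: [0.001, 0.993, 0.12, 0.002]
force: [0.7, 0.1, 1.0]
finger_gap: 0.0001
grasp_force: 0.0
```

Emit:
servo_tool(
  targets=[
    [[0,0,2,0],[0,0,4,0],[0,0,6,0],[0,0,6.5,0],[0,0,6.5,0]],
  ],
)

```text
time_s: 7.3
eef_pos: [0.4289, -0.0191, 0.0907]
eef_rot: [-0.0, 0.993, 0.119, -0.001]
force: [-0.9, -0.3, 0.2]
finger_gap: -0.0001
grasp_force: 0.0
```

Emit:
servo_tool(
  targets=[
    [[0.5,0,0,0],[1,0,0,0],[1.5,0,0,0],[1.9,0,0,0],[2.1,0,0,0]],
  ],
)

```text
time_s: 7.8
eef_pos: [0.4501, -0.0139, 0.0915]
eef_rot: [0.0, 0.993, 0.119, -0.0]
force: [-2.2, -2.5, 0.4]
finger_gap: -0.0003
grasp_force: 1.5
```

Contact with the handle. Now the arc.

Emit:
servo_tool(
  targets=[
    [[0.6,-0.07,0,2],[1.2,-0.13,0,4],[1.8,-0.16,0,6],[2.4,-0.17,0,8],[3.0,-0.16,0,10]],
  ],
)

```text
time_s: 8.3
eef_pos: [0.4779, -0.0056, 0.0909]
eef_rot: [0.0, 1.0, 0.031, -0.001]
force: [-3.0, -2.9, 1.3]
finger_gap: 0.0001
grasp_force: 1.9
```

Emit:
servo_tool(
  targets=[
    [[0.6,-0.07,0,2],[1.2,-0.13,0,4],[1.8,-0.16,0,6],[2.4,-0.17,0,8],[3.0,-0.16,0,10]],
  ],
)

```text
time_s: 8.8
eef_pos: [0.5075, -0.002, 0.0908]
eef_rot: [0.0, 0.998, -0.056, -0.002]
force: [-4.5, -2.1, 1.1]
finger_gap: 0.0001
grasp_force: 1.9
```

Emit:
servo_tool(
  targets=[
    [[0.6,-0.07,0,2],[1.2,-0.13,0,4],[1.8,-0.16,0,6],[2.4,-0.17,0,8],[3.0,-0.16,0,10]],
  ],
)

```text
time_s: 9.3
eef_pos: [0.5373, -0.0036, 0.0907]
eef_rot: [0.0, 0.99, -0.143, -0.002]
force: [-5.5, -1.7, 0.5]
finger_gap: 0.0002
grasp_force: 1.9
```

```bash
python3 - <<'E'
from h import *
s=read_state();print(s['time_s'],s['eef_pos'],s['force'])
d,T=cam('wrist');save(d,'w4')
E
```

```text
9.3 [ 0.53726776 -0.00360767  0.09066164] [-5.54302807 -1.66299793  0.49174708]
```

View pics/w4.png

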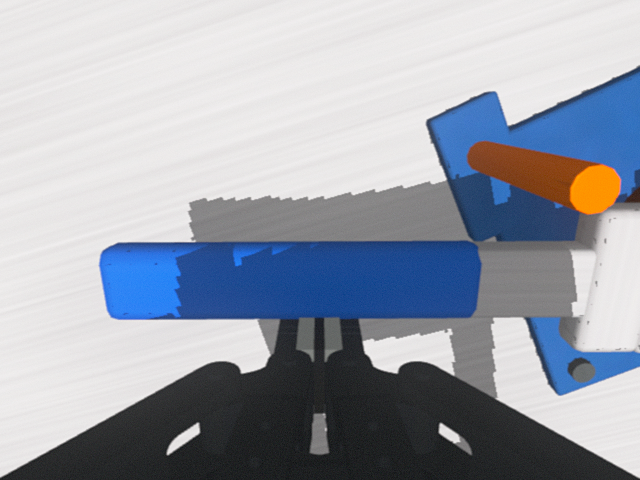

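The handle, at rows 242–318, is being pushed cleanly. The orange post top at (596,188) is still about 30 px beyond the handle's edge, so I'll continue carefully.

Emit:
servo_tool(
  targets=[
    [[0.3,-0.04,0,1],[0.6,-0.07,0,2],[0.9,-0.1,0,3],[1.2,-0.13,0,4],[1.5,-0.15,0,5]],
  ],
)

```text
time_s: 9.85
eef_pos: [0.5533, -0.0063, 0.0912]
eef_rot: [0.0, 0.983, -0.186, -0.0]
force: [-4.1, -1.2, 1.4]
finger_gap: 0.0001
grasp_force: 1.8
```

Emit:
servo_tool(
  targets=[
    [[0.2,-0.02,0,0.7],[0.4,-0.05,0,1.4],[0.6,-0.07,0,2],[0.6,-0.07,0,2],[0.6,-0.07,0,2]],
  ],
)

```text
time_s: 10.35
eef_pos: [0.5592, -0.0078, 0.0913]
eef_rot: [-0.0, 0.979, -0.202, 0.0]
force: [-3.2, -1.3, 0.8]
finger_gap: 0.0
grasp_force: 1.4
```

Emit:
servo_tool(
  targets=[
    [[0.2,-0.02,0,0.7],[0.4,-0.05,0,1.4],[0.6,-0.07,0,2],[0.6,-0.07,0,2],[0.6,-0.07,0,2]],
  ],
)

```text
time_s: 10.85
eef_pos: [0.5638, -0.0092, 0.0907]
eef_rot: [-0.0, 0.976, -0.22, -0.001]
force: [-6.4, 0.6, 1.7]
finger_gap: -0.0
grasp_force: 3.2
```

Emit:
servo_tool(
  targets=[
    [[0.1,0,0,0.3],[0.2,-0.02,0,0.6],[0.3,-0.04,0,1],[0.3,-0.04,0,1],[0.3,-0.04,0,1]],
  ],
)

```text
time_s: 11.35
eef_pos: [0.566, -0.0098, 0.0904]
eef_rot: [-0.0, 0.974, -0.228, -0.002]
force: [-8.6, 1.0, 1.0]
finger_gap: -0.0001
grasp_force: 4.2
```

Force is rising with little motion, so this is probably the stop. I'll back off, lift and look.

Emit:
servo_tool(
  targets=[
    [[-0.5,0,0,0],[-1.5,0,0,0],[-3,0,0,0],[-4,0,-2,0],[-4,0,-6,0]],
  ],
)

```text
time_s: 11.85
eef_pos: [0.5288, 0.0085, 0.1487]
eef_rot: [-0.0, 0.974, -0.228, -0.003]
force: [1.2, 0.5, -0.2]
finger_gap: -0.0003
grasp_force: 0.0
```

Emit:
servo_tool(
  targets=[
    [[0,2,-3,0],[0,4,-5,0],[0,6,-8,0],[0,8,-8,0],[0,8,-8,0]],
  ],
)

```text
time_s: 12.35
eef_pos: [0.4972, -0.066, 0.2334]
eef_rot: [0.0, 0.973, -0.229, 0.003]
force: [0.3, 0.9, 0.6]
finger_gap: -0.0005
grasp_force: 0.0
```

```bash
python3 - <<'E'
from h import *
s=read_state();print(s['time_s'],s['eef_pos'],s['force'])
d,T=cam('wrist');save(d,'w5')
E
```

```text
12.35 [ 0.49718367 -0.06596117  0.23335213] [0.30946862 0.8559792  0.60382585]
```

View pics/w5.png

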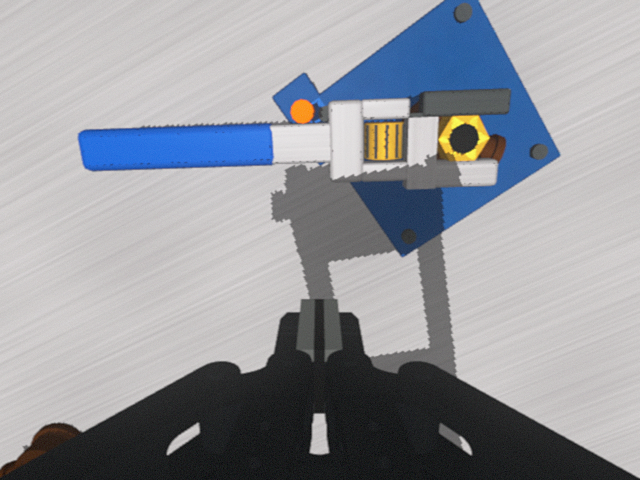

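The handle's edge touches the orange post at (302,112), the jaw is flush on the nut, and the gripper is clear, so I'm handing in.

```bash
python3 -c "
from workcell import sign_off; print(sign_off())"
```

```text
the job is handed in; nothing more can be done
None
```

I closed the wrench's jaw snug on the nut with the worm, swung the handle clockwise to the orange stop post, and signed off at about 12 s with the gripper clear; `sign_off` returned no verdict, and the second worm stroke pressed too deep (about 37 N down, 69 N in total, against the advised 5–12 N).

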